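# Uncover the spool carton and run it into the machine bay

### The job

First lift the lid off the spool carton on the roller row and lay it flat, handle up, in the middle of the cork pad. Then push the open carton gently along the rollers, without lifting it, until it is fully home and square against the end stop of the bay under the plywood shelf, with both spools still standing in it. Leave everything else on the table where it is.

Things in the scene. Friction and masses are not known exactly. Their poses are not given: they have to be found in the camera images.
- station: fixed roller row with a bay at its end, 460 long x 140 wide. Origin on the table under the middle of the row; x axis along the row towards the bay, y across, z up. Twelve free-turning steel rollers (24 dia., 118 long, pitch 37), tops at z = 60. Shelf posts (14 square) at x = 112 and 164, y = +-73
- bay_home (a point): point on the roller tops, in the bay, where the carton's origin lies when fully home; axes as the station's (x = push direction). The bay's end stop face is 55 ahead (50 high). Side cheeks, 36 high, 96 apart inside, from 73 behind to 62 ahead of this point; before them flares that open to about 114 apart, 117 behind
- shelf_edge (a point): middle of the lower front edge of the plywood shelf over the bay, 210 above the table, axes as the station's. The shelf bridges the bay's mouth: it runs 100 ahead, 80 to each side, 12 thick, with fixed thread cones on it up to z = 302. A carton fully home has its rear face 22 inside this edge: an upright gripper cannot follow it there, one leaned back 35 to 45 degrees, fingers towards the bay, can
- carton: open cardboard carton 110 (x) x 84 (y) x 55 high, walls and floor 4, one divider across the middle; standing on the rollers, its x axis along the row within about 6 degrees. Origin at the centre of its underside; its rear face is at x = -55. About 0.35 kg
- lid: loose cardboard lid over the carton, 120 (x) x 94 (y); origin at the centre of the lower edge of its skirt, z up. Skirt 12 deep outside the carton walls with 2 clearance all round; plate top at z = 16; wooden handle bar 60 (x) x 14 (y) from z = 16 to z = 44 in the middle. On the carton its origin is 43 above the carton's. 90 g
- spool0: thread spool 38 dia. x 42 high, upright and loose in the rear half of the carton; origin at the centre of its underside
- spool1: the same spool in the front half of the carton
- pad: fixed flat cork pad 170 (x) x 130 (y) x 6 thick; origin at the centre of its underside; the lid goes here
- bobbin_tin: bystander: open steel tin 150 x 110 x 28 high with bobbins; origin under its centre
- thread_cone: bystander: paper-white thread cone 60 dia. x 110 high beside the row; origin under its centre
- oil_bottle: bystander: clear oil bottle 40 dia. x 110 high; origin under its centre
- screwdriver: bystander: screwdriver 170 long lying on the table
- shears: bystander: tailor's shears lying flat, about 220 long, 12 high
- pin_dish: bystander: steel pin dish 90 dia. x 22 high
- tape_measure: bystander: round tape measure 56 dia. x 16 high

How it is judged:
By the outcome, as a careful person would: the job done as asked, in the order asked, and still so for the second after the job is handed in, with the robot touching nothing.
It also fails if it takes over 61 s, if anything falls off the work surface, if the arm or the gripper's body presses on something with over 40 N, if the wrist force passes 120 N, or if a joint passes its speed limit or range.

### The arm

A 6-joint arm with a two-finger parallel gripper is mounted at the origin on the work surface. World frame = base frame: x ahead of the robot, y to its left, z up, the work surface at z = 0. Lengths are in m, angles in rad, forces in N, time in s.
With the tool pointing down it reaches from about 0.375 to 0.9 m from the base axis. Payload 3.1 kg.
Tool frame: the origin (TCP) lies at the very end of the fingers, on their centre line; the grasp point (between the pads) lies 19 mm behind it; z points along the fingers, y is the line along which they close (so a half turn about z gives the same grasp; the last joint's range is limited). The gripper opens to 85 mm and grips with 20 to 120 N. Pads are 22 mm wide; open, the fingers measure 114 mm over their backs; the gripper's body (76 mm by 85 mm) begins 54 mm behind the grasp point. The pads swing forward as they close: fully open they stand 13 mm farther back than shut.
Start: joints at [-0.178, 0.527, 1.433, -0, 1.181, -0.178], TCP at [0.625, 0, 0.199] pointing down, gripper open.
Joint ranges: [-3.08, 3.08], [-0.75, 2.2], [0.22, 2.44], [-1.43, 4.57], [0, 2.65], [-2.85, 2.85]. Speed limits (rad/s): [2.79, 2.79, 3.14, 3.14, 3.14, 3.14].

### API

Orientations are given as a unit quaternion [x, y, z, w].
In Python, from station import telemetry, snapshot, ticket gives the robot as it stands.
- The arm moves only by the tool move_arm, never from a script. Its argument "commands" is text: rows parted by semicolons, each of 7 numbers parted by spaces: the shift along the tool's x, y, z in mm, then the turn, a rotation vector about the tool's x, y, z in degrees, then the opening, from -1 (shut) to 1 (fully open). A call has exactly 5 rows; each row is the pose to reach, as a shift and turn from the pose commanded when the call began, along the tool's axes at that moment; what a row does not reach only later rows make up. A row lasts 1/8 s, in which the tool goes at most 62.5 mm and 10.7 degrees, less where a joint would pass 70% of its speed; a pose out of reach is approached as far as the arm can. A call with a gripper value outside its range is refused whole. The fingers move at their own pace and stop on an object; "grip_force" is the grip in N (left out, the last holds). Time passes only in rows, so rows that repeat a pose let the fingers close, or fill a call up. It gives the time, the measured TCP pose, the force, the opening and the grip force at its end, in the units of the state.
- telemetry.sense(): the state, without advancing time (a new reading comes with each control period).
- snapshot(name): name is "scene" or "side" or "wrist"; returns a dict with "image" (400x640x3 uint8, red, green, blue), "fx", "fy", "cx", "cy" (pixels), "pose" (4x4, takes a point from camera to world coordinates). Camera axes: x right, y down, z forward; pixel columns grow to the right and rows downward; lengths in m; the calibration is good to about 2 mm. A picture is of the moment at which its call begins. There is no depth.
- ticket.sign_off(): hands the job in; it is judged then, once.
The state is a dict: "t": time; "q": joint angles; "qd": joint speeds; "tau": joint torques, N m; "tcp_pos": TCP position; "tool_rot": TCP orientation; "force": force on the tool from outside, world axes, zero at the start; "ft_torque": the same for the moment, N m; "finger_gap": opening from 0.0 (shut) to 1.0 (fully open); "gripper_force": force on a finger pad.
Only numpy, scipy, OpenCV 4.12 (cv2) and the standard library are available. Lean on these libraries where they do the work, as an engineer would, in place of code of your own. Each camera call takes 0.05 s, during which the arm holds its last target. There are 200 camera calls.

## Working session

There is one attempt and no reset: what is moved stays moved. The work goes in short steps, Python scripts to look and compute and a tool call to move; the robot and the scene stay as the last step left them, time stands still between calls to the robot, and variables do not carry over. Pictures are saved under pics/ and viewed, at most 10 in all, crops included, and the job is handed in when it is done.

Besides the shell and the picture viewer there is one more tool, called after "Emit:" in YAML: its name, and indented under it one key for each argument. move_arm: Moves the arm, as the interface text tells. Its arguments: {"type":"object","properties":{"commands":{"type":"string"},"grip_force":{"type":"number"}},"required":["commands"]}

```bash
mkdir -p pics; ls; python3 - <<'E'
from station import telemetry, snapshot
import cv2,pickle
s=telemetry.sense();print(s)
for n in("scene","side","wrist"):
    d=snapshot(n);pickle.dump(d,open(f"pics/{n}0.pkl","wb"));cv2.imwrite(f"pics/{n}0.png",d["image"][:,:,::-1]);print(n,d["fx"],d["fy"],d["cx"],d["cy"],d["pose"].round(3).tolist() if hasattr(d["pose"],'round') else d["pose"])
E
```

```text
pics
{'t': 0.0, 'q': array([-1.78510202e-01,  5.28465093e-01,  1.43391529e+00, -1.40281055e-05,
        1.18141672e+00, -1.78492857e-01]), 'qd': array([-8.18514721e-04,  3.28551830e-04, -2.32409199e-03, -1.73403104e-03,
       -1.14616100e-05,  4.84003088e-04]), 'tau': array([ 2.50220628e-04, -4.42344439e+01, -1.78024775e+01, -2.06930472e-04,
        8.36740597e-03,  2.24214921e-05]), 'tcp_pos': array([6.24200889e-01, 1.62931593e-04, 1.97930243e-01]), 'tool_rot': array([ 7.07110596e-01,  7.07102107e-01, -6.33948982e-04, -9.01691257e-04]), 'force': array([-0.30987161,  0.07748462, -0.29033058]), 'ft_torque': array([ 0.05503492, -0.04676642,  0.0142853 ]), 'gripper_force': 0.0, 'finger_gap': 0.9996918012768309}
scene 390.94132292609936 390.94132292609936 318.21157998056805 202.16382080238722 [[-0.778, 0.346, -0.524, 1.228], [0.627, 0.396, -0.67, 0.903], [-0.025, -0.85, -0.526, 0.83], [0.0, 0.0, 0.0, 1.0]]
side 472.3478115586127 472.3478115586127 317.72755710711556 199.09653978822448 [[0.992, -0.093, 0.079, 0.478], [-0.123, -0.754, 0.646, -0.778], [-0.001, -0.651, -0.759, 1.089], [0.0, 0.0, 0.0, 1.0]]
wrist 328.54853140570896 328.54853140570896 323.15498454133206 198.75754140005918 [[1.0, 0.0, -0.002, 0.625], [-0.0, -0.945, -0.326, 0.085], [-0.002, 0.326, -0.945, 0.373], [0.0, 0.0, 0.0, 1.0]]
```

View pics/scene0.png

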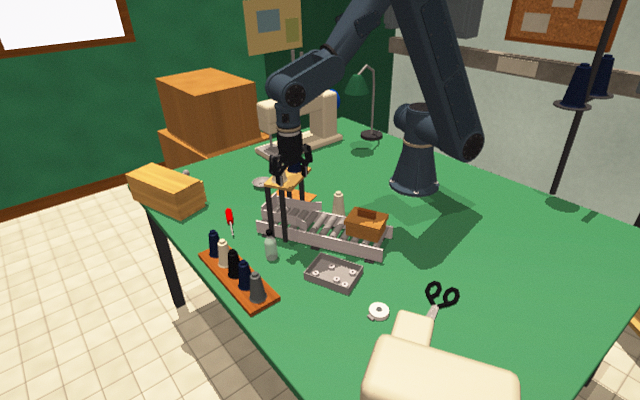

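View pics/side0.png

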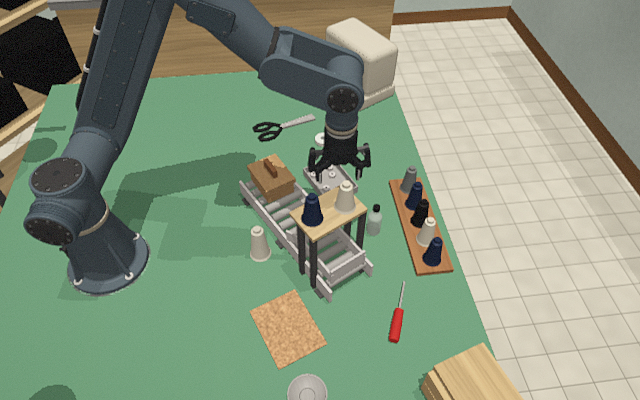

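The side view shows the lidded carton near (272,178), the bay and shelf near (330,220) and the pad around (288,328). The scene view shows the carton at (367,225) with the shelf in front of the pad. I'll crop both for exact pixels.

```bash
python3 - <<'E'
import cv2,numpy as np
def crop(n,x0,y0,x1,y1,s):
    a=cv2.imread(f"pics/{n}0.png")[y0:y1,x0:x1];a=cv2.resize(a,None,fx=s,fy=s,interpolation=cv2.INTER_CUBIC)
    for x in range(x0-x0%10+10,x1,10): cv2.putText(a,str(x) if x%20==0 else "|",((x-x0)*s-8,8),0,.32,(0,0,255),1)
    for y in range(y0-y0%10+10,y1,10): cv2.putText(a,str(y)+"-",(0,(y-y0)*s+3),0,.32,(0,0,255),1)
    return a
a=crop("side",230,140,390,260,5);cv2.imwrite("pics/side_c.png",a)
a=crop("side",230,250,390,370,5)
b=crop("scene",245,160,405,270,5);cv2.imwrite("pics/scene_c.png",b)
cv2.imwrite("pics/side_d.png",a)
E
```

```text
(no output)
```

View pics/side_c.png

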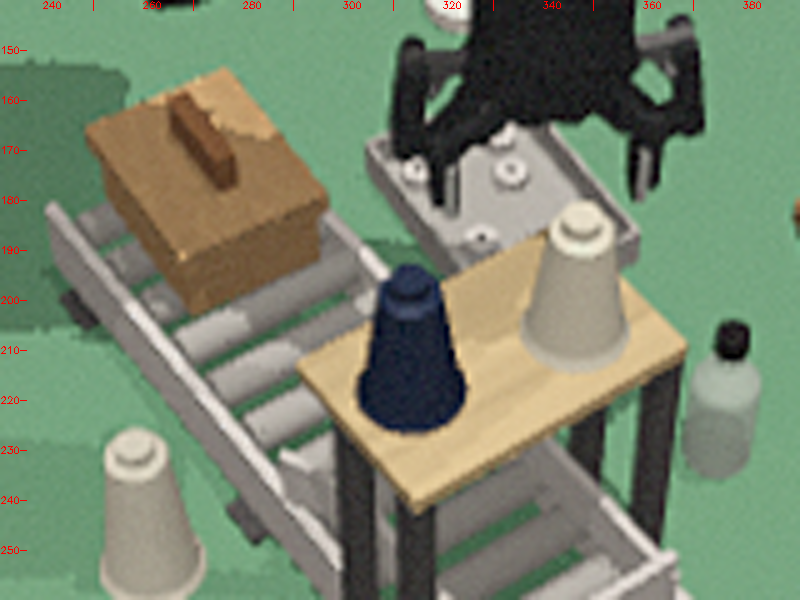

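View pics/side_d.png

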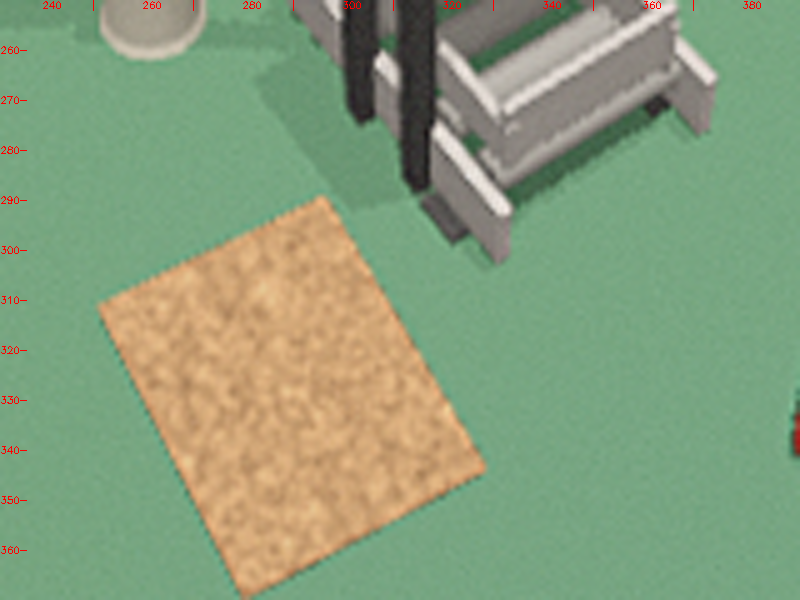

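View pics/scene_c.png

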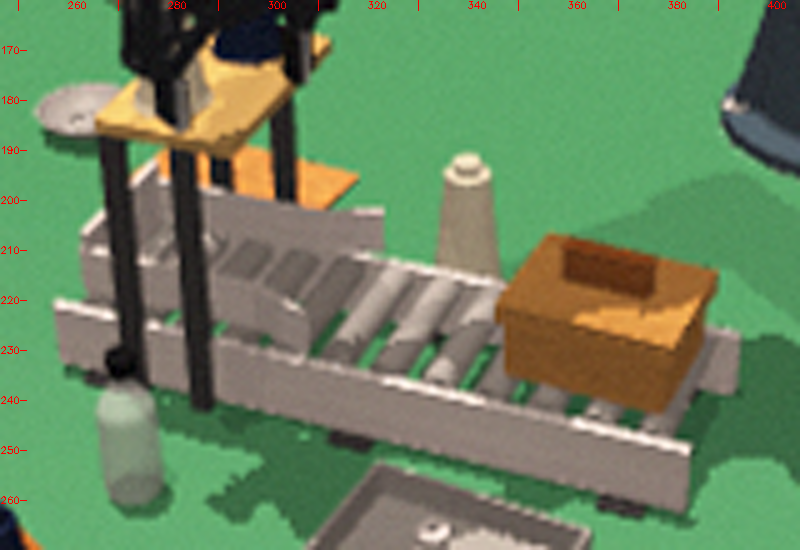

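Crops: the lid plate corners in the side view are (247.4,166), (275.4,154), (295.4,178.6) and (266.6,192.4). In the scene view they are (344.4,219.4), (355.4,207.4), (388.2,214.4) and (380,229.4). The pad, posts and shelf corners are also clear enough, so I'll fit the poses from both views.

```bash
cat > h.py <<'E'
import numpy as np,pickle,cv2
from scipy.optimize import least_squares
from scipy.spatial.transform import Rotation as R
def cam(n,tag="0"): return pickle.load(open(f"pics/{n}{tag}.pkl","rb"))
def proj(d,P):
    T=np.linalg.inv(np.array(d["pose"]));p=np.atleast_2d(P)@T[:3,:3].T+T[:3,3]
    return np.c_[d["fx"]*p[:,0]/p[:,2]+d["cx"],d["fy"]*p[:,1]/p[:,2]+d["cy"]]
def se2(x,y,a,L):
    L=np.atleast_2d(L).astype(float);c,s=np.cos(a),np.sin(a)
    return np.c_[x+c*L[:,0]-s*L[:,1],y+s*L[:,0]+c*L[:,1],L[:,2]]
E
python3 - <<'E'
from h import *
S,C=cam("side"),cam("scene")
# lid plate corners FL FR RR RL
L=np.array([[60,47,0],[60,-47,0],[-60,-47,0],[-60,47,0]])/1e3
sp=np.array([[295.4,178.6],[266.6,192.4],[247.4,166],[275.4,154]]);cp=np.array([[344.4,219.4],[355.4,207.4],[388.2,214.4],[380,229.4]])
def f(p):
    P=se2(*p[:3],L+[0,0,p[3]]);return np.r_[(proj(S,P)-sp).ravel(),(proj(C,P)-cp).ravel()]
r=least_squares(f,[.5,.1,-.8,.12],loss="soft_l1");print("lid top",r.x,np.degrees(r.x[2]),r.fun.round(1))
def g(p):
    x,y,a,sx,sz,rz=p;h=.001
    e=[]
    for cam_,q,X in [(S,(290,213.4),(sx,-.08,sz)),(S,(312.6,239.6),(sx+.1,-.08,sz)),(S,(367.4,209),(sx+.1,.08,sz)),
      (C,(264.4,184.4),(sx+.1,.08,sz)),(C,(291,188.4),(sx,.08,sz)),(C,(311,167.8),(sx,-.08,sz)),
      (S,(302,273.5),(.112,-.073,0)),(S,(313.4,287),(.164,-.073,0)),(C,(285,241),(.112,.073,0)),(C,(271.6,236.5),(.164,.073,0)),
      (S,(331,292),(.23,-.07,rz)),(S,(372.6,255.5),(.23,.07,rz)),(S,(239.8,181.5),(-.23,-.07,rz)),(C,(382.5,250),(-.23,.07,rz)),(C,(256.5,220.5),(.23,.07,rz))]:
        e.append((proj(cam_,se2(x,y,a,[X]))-q).ravel())
    return np.concatenate(e)
r=least_squares(g,[.6,0,-.8,.088,.222,.06],loss="soft_l1");print("station",r.x,np.degrees(r.x[2]));print(r.fun.reshape(-1,2).round(1).tolist())
Lp=np.array([[-85,-65,0],[-85,65,0],[85,65,0],[85,-65,0]])/1e3;pp=np.array([[249.6,311.4],[294.6,289.4],[327,343.4],[279,369.6]])
def k(p):
    P=se2(*p[:3],Lp+[0,0,p[3]]);return np.r_[(proj(S,P)-pp).ravel(),(proj(C,P[1])-(316.6,195.6)).ravel()]
r=least_squares(k,[.5,-.2,-.8,.006]);print("pad top",r.x,np.degrees(r.x[2]),r.fun.round(1))
r=least_squares(lambda p:k([*p,.006])[:8],[.5,-.2,-.8]);print("pad z=6",r.x,np.degrees(r.x[2]),r.fun.round(1))
E
```

```text
lid top [ 0.45860603  0.16866839 -1.13085116  0.11467216] -64.79299880928585 [ 0.1  0.1 -0.5 -0.4 -1.  -0.3 -0.5 -0.3 -0.8  1.6 -1.1 -0.7  0.2  0.2
 -0.7  0.5]
station [ 0.53062832  0.03185285 -1.07375579  0.0723888   0.21833819  0.05590363] -61.52167497102121
[[-1.5, -0.8], [0.1, 1.0], [0.2, -0.2], [-1.2, -0.4], [-0.0, 0.9], [0.2, -0.0], [0.6, -1.6], [0.4, -1.2], [0.5, -0.3], [0.8, 1.0], [-0.9, 0.7], [1.2, 9.1], [-1.6, -0.4], [-0.1, -0.5], [-1.6, -0.2]]
pad top [ 0.46095529 -0.2659291  -1.12222536  0.03204867] -64.29877693669343 [ -5.2   0.7  -4.5  -2.6   0.   -3.   -0.2   0.6 -15.7   6.2]
pad z=6 [ 0.46639859 -0.2568244  -1.18283998] -67.77173869885917 [-0.7 -0.2  0.3 -0.6  0.6  0.1 -0.2  0.4]
```

Measured: lid centre (0.459, 0.169), yaw -65°. Station yaw is about -61.5°. Next I'll hover over the lid to refine with the wrist camera.

Emit:
move_arm:
  commands: "30 -30 -10 0 0 -5 1; 75 -74 -20 0 0 -12 1; 120 -118 -30 0 0 -19 1; 155 -152 -30 0 0 -25 1; 168 -166 -30 0 0 -25 1"
  grip_force: 40

```text
t: 0.78
tcp_pos: [0.4563, 0.1696, 0.2289]
tool_rot: [0.536, 0.844, -0.0, -0.001]
force: [0.1, 0.9, 0.1]
finger_gap: 1.003
gripper_force: 0.0
```

```bash
python3 - <<'E'
from h import *
from station import telemetry, snapshot
s=telemetry.sense();print(s["t"],s["tcp_pos"],s["tool_rot"],s["q"])
d=snapshot("wrist");pickle.dump(d,open("pics/wrist1.pkl","wb"))
a=d["image"][:,:,::-1].copy();cv2.imwrite("pics/wrist1.png",cv2.resize(a,(800,500),interpolation=cv2.INTER_CUBIC))
c=np.array([.4586,.1687]);H=np.array([[30,7,0],[30,-7,0],[-30,-7,0],[-30,7,0]])/1e3
print(proj(d,se2(*c,-1.1308,H+[0,0,.147])).round(1).tolist())
E
```

```text
0.775 [0.45633466 0.16959604 0.22891708] [ 5.36283971e-01  8.44037363e-01 -3.48624394e-04 -5.56611276e-04] [ 1.25680288e-01  3.02736757e-01  1.73242803e+00  1.93455661e-04
  1.10772997e+00 -3.13145816e-01]
[[332.9, 229.7], [316.5, 229.7], [315.9, 160.7], [333.5, 160.7]]
```

View pics/wrist1.png

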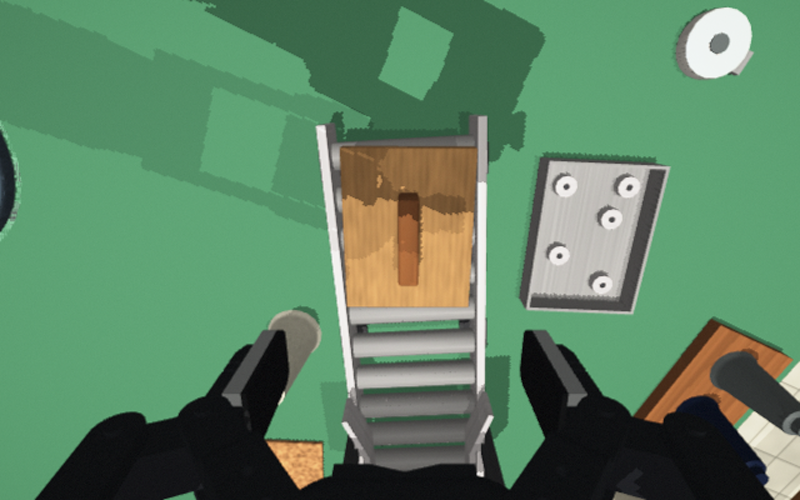

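The wrist view shows the lid plate corners at (342,147), (477,147), (348,306) and (475,306) in the 800-wide picture. The handle runs from (408,193) to (408,286), and the rear rail ends are at (317,126) and (487,117). I'll now do a joint fit.

```bash
cat > fit.py <<'E'
from h import *
S,C,W=cam("side"),cam("scene"),cam("wrist","1")
L=np.array([[60,47,0],[60,-47,0],[-60,-47,0],[-60,47,0]])/1e3
sp=np.array([[295.4,178.6],[266.6,192.4],[247.4,166],[275.4,154]]);cp=np.array([[344.4,219.4],[355.4,207.4],[388.2,214.4],[380,229.4]])
wp=np.array([[475,306],[348,306.5],[342,147],[477.5,147]])/1.25
def f(p):
    P=se2(*p[:3],L+[0,0,p[3]]);return np.r_[(proj(S,P)-sp).ravel(),(proj(C,P)-cp).ravel(),(proj(W,P)-wp).ravel()]
r=least_squares(f,[.5,.1,-.8,.12],loss="soft_l1");print("lid top",r.x.round(4),np.degrees(r.x[2]),r.fun[-8:].round(1))
lid=r.x
def g(p):
    x,y,a,sx,sz,rz=p
    e=[]
    for cam_,q,X in [(S,(290,213.4),(sx,-.08,sz)),(S,(312.6,239.6),(sx+.1,-.08,sz)),(S,(367.4,209),(sx+.1,.08,sz)),
      (C,(264.4,184.4),(sx+.1,.08,sz)),(C,(291,188.4),(sx,.08,sz)),(C,(311,167.8),(sx,-.08,sz)),
      (S,(302,273.5),(.112,-.073,0)),(S,(313.4,287),(.164,-.073,0)),(C,(285,241),(.112,.073,0)),(C,(271.6,236.5),(.164,.073,0)),
      (S,(331,292),(.23,-.07,rz)),(S,(372.6,265.5),(.23,.07,rz)),(S,(239.8,181.5),(-.23,-.07,rz)),(C,(382.5,250),(-.23,.07,rz)),(C,(256.5,220.5),(.23,.07,rz)),
      (W,(253.6,100.8),(-.23,-.07,rz)),(W,(389.6,93.6),(-.23,.07,rz))]:
        e.append((proj(cam_,se2(x,y,a,[X]))-q).ravel())
    return np.concatenate(e)
r=least_squares(g,[.6,0,-.8,.088,.222,.06],loss="soft_l1");print("station",r.x.round(4),np.degrees(r.x[2]));print(r.fun.reshape(-1,2).round(1).tolist())
st=r.x
c,s=np.cos(st[2]),np.sin(st[2]);dx,dy=lid[:2]-st[:2]
print("carton in station",(c*dx+s*dy)*1e3,(-s*dx+c*dy)*1e3,np.degrees(lid[2]-st[2]))
E
python3 fit.py; python3 - <<'E'
from h import *
W=cam("wrist","1")
# pixel of the pad corner seen in wrist (pad at lower-left)
a=W["image"][340:400,200:270].astype(int);m=(a[:,:,0]-a[:,:,1]>30)&(a[:,:,0]>150);ys,xs=np.nonzero(m);
print(xs.min()+200,xs.max()+200,ys.min()+340, xs[ys==ys.min()]+200)
print(proj(W,se2(.4664,-.2568,-1.1828,np.array([[-85,-65,6],[-85,65,6]])/1e3)))
E
```

```text
lid top [ 0.4607  0.17   -1.1301  0.116 ] -64.74874650229272 [-4.5 -0.4  0.5 -0.7 -1.2  0.5  0.4  0.3]
station [ 0.5315  0.0322 -1.0818  0.0723  0.2184  0.0535] -61.98221922796434
[[-1.5, -1.1], [-0.2, 0.9], [0.2, -0.0], [-1.3, -0.5], [-0.3, 0.9], [0.3, 0.0], [0.5, -1.7], [0.2, -1.3], [0.3, -0.4], [0.6, 0.9], [-1.3, 1.2], [1.0, -0.0], [-0.7, -0.4], [-0.6, 0.6], [-1.6, 0.2], [-0.8, 0.1], [0.3, 0.1]]
carton in station -154.91455928684724 2.1693622692540577 -2.7665272743283764
214 258 353 [214 215]
[[171.02567123 353.1671391 ]
 [256.17036617 356.66534729]]
```

Emit:
move_arm:
  commands: "0 1 15 0 0 0 1; 0 2 40 0 0 0 1; 0 2 60 0 0 0 1; 0 2 70 0 0 0 1; 0 2 70 0 0 0 1"

```text
t: 1.45
tcp_pos: [0.4612, 0.1683, 0.1583]
tool_rot: [0.538, 0.843, -0.0, -0.0]
force: [-0.7, 0.3, 1.0]
finger_gap: 1.004
gripper_force: 0.0
```

```bash
python3 - <<'E'
from h import *
from station import telemetry, snapshot
s=telemetry.sense();print(s["t"],s["tcp_pos"],R.from_quat(s["tool_rot"]).as_matrix().round(3).tolist())
d=snapshot("wrist");pickle.dump(d,open("pics/wrist2.pkl","wb"))
H=np.array([[30,7,0],[30,-7,0],[-30,-7,0],[-30,7,0]])/1e3
pr=proj(d,se2(.460,.1695,-1.130,H+[0,0,.147]));print(pr.round(1).tolist())
a=d["image"].astype(int);
for r in (180,200,220):print(r,[(x,*a[r,x]) for x in range(295,350,3)])
cv2.imwrite("pics/wrist2.png",cv2.resize(d["image"][:,:,::-1],(800,500)))
E
```

```text
1.45 [0.4612036  0.1682864  0.15828572] [[-0.421, 0.907, -0.001], [0.907, 0.421, -0.0], [0.0, -0.001, -1.0]]
[[332.6, 270.0], [311.0, 270.1], [309.1, 181.0], [332.9, 180.8]]
180 [(295, np.int64(121), np.int64(88), np.int64(53)), (298, np.int64(126), np.int64(91), np.int64(56)), (301, np.int64(116), np.int64(84), np.int64(51)), (304, np.int64(124), np.int64(90), np.int64(55)), (307, np.int64(122), np.int64(89), np.int64(55)), (310, np.int64(74), np.int64(48), np.int64(27)), (313, np.int64(81), np.int64(50), np.int64(30)), (316, np.int64(81), np.int64(50), np.int64(30)), (319, np.int64(80), np.int64(48), np.int64(28)), (322, np.int64(80), np.int64(50), np.int64(29)), (325, np.int64(80), np.int64(49), np.int64(29)), (328, np.int64(85), np.int64(52), np.int64(31)), (331, np.int64(69), np.int64(43), np.int64(25)), (334, np.int64(116), np.int64(85), np.int64(51)), (337, np.int64(123), np.int64(90), np.int64(55)), (340, np.int64(120), np.int64(88), np.int64(55)), (343, np.int64(125), np.int64(90), np.int64(56)), (346, np.int64(120), np.int64(88), np.int64(54)), (349, np.int64(121), np.int64
[... 1229 characters left out ...]
, (310, np.int64(115), np.int64(80), np.int64(47)), (313, np.int64(97), np.int64(61), np.int64(36)), (316, np.int64(97), np.int64(60), np.int64(35)), (319, np.int64(95), np.int64(57), np.int64(34)), (322, np.int64(93), np.int64(58), np.int64(33)), (325, np.int64(92), np.int64(56), np.int64(34)), (328, np.int64(89), np.int64(53), np.int64(31)), (331, np.int64(80), np.int64(48), np.int64(29)), (334, np.int64(126), np.int64(93), np.int64(56)), (337, np.int64(210), np.int64(162), np.int64(100)), (340, np.int64(194), np.int64(145), np.int64(89)), (343, np.int64(202), np.int64(153), np.int64(93)), (346, np.int64(197), np.int64(148), np.int64(92)), (349, np.int64(205), np.int64(152), np.int64(94))]
```

Emit:
move_arm:
  commands: "1 0 12 0 0 0 1; 1 0 28 0 0 0 1; 1 0 34 0 0 0 1; 1 0 34 0 0 0 -1; 1 0 34 0 0 0 -1"

```text
t: 2.12
tcp_pos: [0.4608, 0.1699, 0.1253]
tool_rot: [0.537, 0.843, 0.0, 0.0]
force: [-0.2, 0.1, -0.8]
finger_gap: 0.603
gripper_force: 0.0
```

Emit:
move_arm:
  commands: "0 0 0 0 0 0 -1; 0 0 0 0 0 0 -1; 0 0 0 0 0 0 -1; 0 0 -1 0 0 0 -1; 0 0 -3 0 0 0 -1"

```text
t: 2.75
tcp_pos: [0.4603, 0.1698, 0.128]
tool_rot: [0.537, 0.843, -0.0, -0.0]
force: [-0.0, 0.2, -0.7]
finger_gap: -0.0
gripper_force: 0.0
```

```bash
python3 - <<'E'
from h import *
from station import telemetry, snapshot
s=telemetry.sense();print(s["finger_gap"],s["gripper_force"])
w=snapshot("wrist")["image"];c=snapshot("side")["image"][130:230,220:380];c2=snapshot("scene")["image"][160:260,260:420]
im=np.vstack([cv2.resize(w,(640,400))[100:400],np.hstack([cv2.resize(c,(320,200)),cv2.resize(c2,(320,200))])])
cv2.imwrite("pics/chk1.png",im[:,:,::-1])
E
```

```text
-3.975969105617875e-05 0.0
```

View pics/chk1.png

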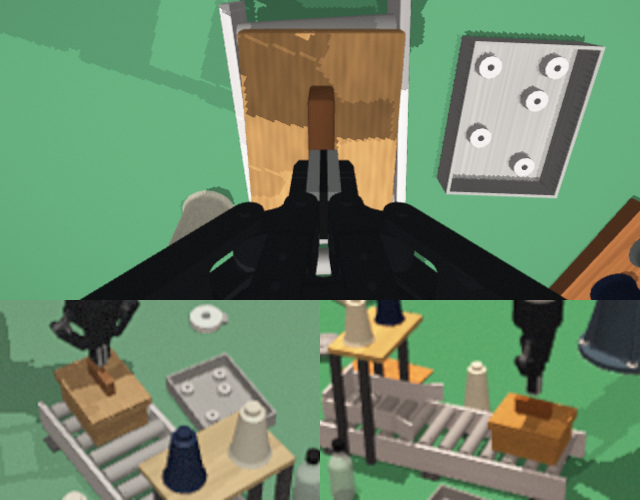

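The picture shows the fingers shut (wrist tip around (325,255)), with the handle uncaught and apparently below the tips. I'll check the tip's projection in each view.

```bash
python3 - <<'E'
from h import *
from station import telemetry, snapshot
s=telemetry.sense();t=s["tcp_pos"]
H=np.array([[30,7,0],[30,-7,0],[-30,-7,0],[-30,7,0]])/1e3
out=[]
for n,b in (("side",(240,130,310,200)),("scene",(330,180,400,250)),("wrist",(270,160,380,270))):
    d=snapshot(n);pickle.dump(d,open(f"pics/{n}3.pkl","wb"));print(n,proj(d,t).round(1),proj(d,se2(.460,.1695,-1.130,H+[0,0,.147])).round(1).tolist())
    x0,y0,x1,y1=b;k=400/(x1-x0);a=cv2.resize(d["image"][y0:y1,x0:x1],(400,400),interpolation=cv2.INTER_CUBIC)
    q=lambda p:tuple(int(v) for v in ((np.array(p)-(x0,y0)+.5)*k))
    cv2.circle(a,q(proj(d,t)[0]),3,(255,0,0),-1);cv2.circle(a,q(proj(d,t+[0,0,.019])[0]),2,(0,0,255),-1)
    for p in proj(d,se2(.460,.1695,-1.130,H+[0,0,.147])):cv2.circle(a,q(p),2,(255,255,0),-1)
    for p in proj(d,se2(.460,.1695,-1.130,H+[0,0,.119])):cv2.circle(a,q(p),2,(0,255,255),-1)
    out.append(a)
im=np.hstack(out);im=cv2.resize(im,(800,267),interpolation=cv2.INTER_AREA);cv2.imwrite("pics/chk2.png",im[:,:,::-1])
E
```

```text
side [[270.9 168.5]] [[277.7, 169.4], [273.2, 171.4], [263.0, 158.5], [267.4, 156.6]]
scene [[366.2 214.7]] [[356.9, 208.7], [358.5, 206.6], [376.2, 210.6], [374.7, 212.8]]
wrist [[322.4 238.1]] [[334.0, 301.3], [309.2, 301.4], [306.9, 200.8], [334.8, 200.7]]
```

View pics/chk2.png

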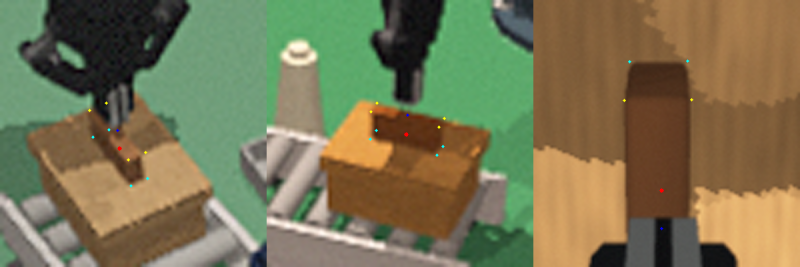

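All three views agree that the shut fingertips stand about 29 mm short of the reported TCP. The lid and handle project where expected. I'll open, go about 30 mm lower and re-grip, watching the force.

Emit:
move_arm:
  commands: "0 0 0 0 0 0 1; 0 0 0 0 0 0 1; 0 0 0 0 0 0 1; 0 0 12 0 0 0 1; 0 0 26 0 0 0 1"

```text
t: 3.68
tcp_pos: [0.4603, 0.1698, 0.1011]
tool_rot: [0.537, 0.843, 0.0, 0.0]
force: [0.2, -0.3, 0.1]
finger_gap: 1.0
gripper_force: 0.0
```

Emit:
move_arm:
  commands: "0 0 3 0 0 0 0; 0 0 4 0 0 0 -1; 0 0 4 0 0 0 -1; 0 0 4 0 0 0 -1; 0 0 4 0 0 0 -1"

```text
t: 4.3
tcp_pos: [0.4607, 0.1698, 0.0983]
tool_rot: [0.537, 0.843, 0.0, 0.0]
force: [-0.4, 0.1, 2.5]
finger_gap: 0.15
gripper_force: 42.0
```

Gripped at gap 0.15 (about 13 mm), 42 N. Now I'll lift.

Emit:
move_arm:
  commands: "0 0 -6 0 0 0 -1; 0 0 -22 0 0 0 -1; 0 0 -48 0 0 0 -1; 0 0 -80 0 0 0 -1; 0 0 -105 0 0 0 -1"

```text
t: 4.92
tcp_pos: [0.4605, 0.1698, 0.2044]
tool_rot: [0.537, 0.843, 0.0, 0.0]
force: [-0.7, 0.3, -0.3]
finger_gap: 0.149
gripper_force: 41.6
```

Emit:
move_arm:
  commands: "-15 -17 -5 0 0 0 -1; -45 -51 -10 0 0 0 -1; -78 -88 -10 0 0 0 -1; -102 -115 -10 0 0 0 -1; -130 -132 -10 0 0 0 -1"

```text
t: 5.55
tcp_pos: [0.3942, -0.0045, 0.2132]
tool_rot: [0.537, 0.843, -0.0, -0.0]
force: [0.8, -0.5, -1.5]
finger_gap: 0.149
gripper_force: 41.7
```

```bash
python3 - <<'E'
from h import *
from station import telemetry, snapshot
s=telemetry.sense();print(s["t"],s["tcp_pos"],s["q"].round(3),s["finger_gap"])
for n in("side","scene","wrist"):
    d=snapshot(n);pickle.dump(d,open(f"pics/{n}4.pkl","wb"))
S=cam("side","4")
# thread cone base point on table from side pixel
def ray(d,u,v,z):
    T=np.array(d["pose"]);r=T[:3,:3]@[(u-d["cx"])/d["fx"],(v-d["cy"])/d["fy"],1];k=(z-T[2,3])/r[2];return T[:3,3]+k*r
print("cone",ray(S,260.5,256,0),"pad",[ray(S,*p,.006)[:2].round(4).tolist() for p in [(249.6,311.4),(294.6,289.4),(327,343.4),(279,369.6)]])
w=cam("wrist","4")["image"];c=S["image"][100:380,180:400];c2=cam("scene","4")["image"][150:270,240:410]
im=np.zeros((560,800,3),np.uint8);im[:280,:440]=cv2.resize(c,(440,280))if 0 else cv2.resize(c,(220,280)).repeat(1,0)[:, :220].repeat(2,1) if 0 else 0
im[:280,:220]=c;im[:280,230:627]=cv2.resize(c2,(397,280));im[290:560,:432]=cv2.resize(w,(432,270))
cv2.imwrite("pics/chk3.png",im[:,:,::-1])
E
```

```text
5.55 [ 0.39418661 -0.00453154  0.21316756] [-0.297  0.192  1.955  0.     0.995 -0.733] 0.1485078671596601
cone [ 0.40996986 -0.03641512  0.        ] pad [[0.3758, -0.2035], [0.4936, -0.1551], [0.5573, -0.3104], [0.4389, -0.3593]]
```

View pics/chk3.png

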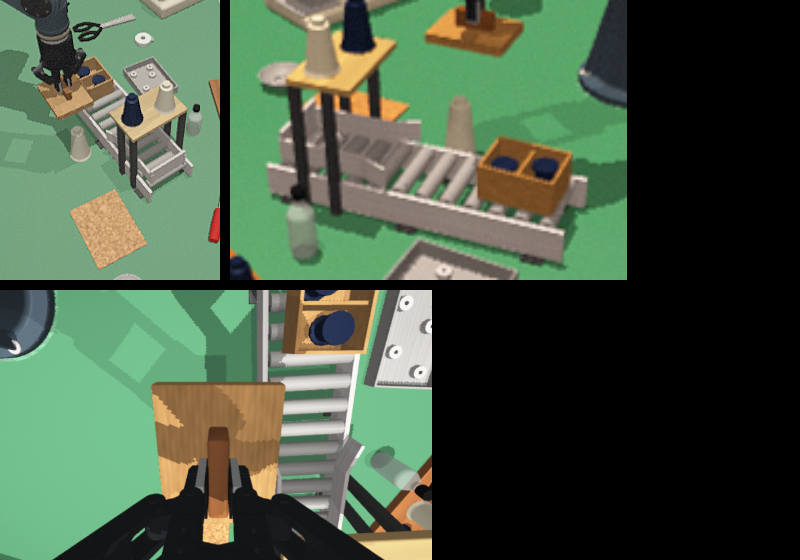

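The picture shows the lid held level with its handle between the pads. The carton stands open on the row with both spools upright. Next I'll carry the lid past the shelf to the pad.

Emit:
move_arm:
  commands: "-20 -9 0 0 0 0 -1; -58 -25 0 0 0 0 -1; -105 -38 0 0 0 0 -1; -155 -41 0 0 0 1 -1; -200 -42 0 0 0 3 -1"

```text
t: 6.32
tcp_pos: [0.4431, -0.2034, 0.213]
tool_rot: [0.559, 0.829, 0.0, 0.0]
force: [-0.4, 0.9, -1.1]
finger_gap: 0.148
gripper_force: 41.7
```

```bash
python3 - <<'E'
from h import *
from station import telemetry
s=telemetry.sense();M=R.from_quat(s["tool_rot"]).as_matrix();print(s["t"],s["tcp_pos"],s["force"],M.round(3).tolist())
print("to pad in tool mm",(M.T@(np.array([.4665,-.257,.2])-s["tcp_pos"])*1e3).round(1))
print("lid yaw now",np.degrees(np.arctan2(-M[1,0],-M[0,0])))
E
```

```text
6.325 [ 0.44306819 -0.20340787  0.21303188] [-0.44523355  0.88127496 -1.07596337] [[-0.374, 0.927, 0.0], [0.927, 0.374, 0.0], [0.0, 0.001, -1.0]]
to pad in tool mm [-58.5   1.7  13. ]
lid yaw now -68.03813402672456
```

Emit:
move_arm:
  commands: "-25 1 10 0 0 0 -1; -50 2 40 0 0 0 -1; -58 2 80 0 0 0 -1; -58 2 120 0 0 0 -1; -58 2 150 0 0 0 -1"

```text
t: 6.95
tcp_pos: [0.4659, -0.2544, 0.0612]
tool_rot: [0.559, 0.829, 0.0, -0.001]
force: [0.2, -0.2, -0.9]
finger_gap: 0.149
gripper_force: 41.7
```

Emit:
move_arm:
  commands: "0 0 15 0 0 0 -1; 0 0 28 0 0 0 -1; 0 0 36 0 0 0 -1; 0 0 42 0 0 0 -1; 0 0 46 0 0 0 -1"

```text
t: 7.58
tcp_pos: [0.466, -0.2561, 0.0171]
tool_rot: [0.559, 0.829, -0.0, 0.001]
force: [1.4, -0.4, -1.1]
finger_gap: 0.15
gripper_force: 41.7
```

Emit:
move_arm:
  commands: "0 0 2 0 0 0 -1; 0 0 4 0 0 0 -1; 0 0 6 0 0 0 -1; 0 0 8 0 0 0 -1; 0 0 9 0 0 0 -1"

```text
t: 8.2
tcp_pos: [0.4657, -0.2558, 0.0078]
tool_rot: [0.559, 0.829, 0.0, -0.0]
force: [0.6, 0.4, -1.1]
finger_gap: 0.15
gripper_force: 41.7
```

Emit:
move_arm:
  commands: "0 0 1 0 0 0 -1; 0 0 2 0 0 0 -1; 0 0 3 0 0 0 -1; 0 0 4 0 0 0 -1; 0 0 5 0 0 0 -1"

```text
t: 8.82
tcp_pos: [0.4657, -0.2559, 0.0029]
tool_rot: [0.559, 0.829, -0.0, 0.0]
force: [0.6, 0.6, -1.7]
finger_gap: 0.149
gripper_force: 41.7
```

Emit:
move_arm:
  commands: "0 0 1 0 0 0 -1; 0 0 1.5 0 0 0 -1; 0 0 2 0 0 0 -1; 0 0 2.5 0 0 0 -1; 0 0 3 0 0 0 -1"

```text
t: 9.45
tcp_pos: [0.4657, -0.2559, 0.0013]
tool_rot: [0.559, 0.829, -0.0, 0.0]
force: [-2.3, 1.6, 15.0]
finger_gap: 0.152
gripper_force: 43.6
```

Contact, lid on the pad. I'll relieve the pressure, open and rise.

Emit:
move_arm:
  commands: "0 0 -1.5 0 0 0 -1; 0 0 -1.5 0 0 0 -0.5; 0 0 -1.5 0 0 0 0; 0 0 -1.5 0 0 0 0.5; 0 0 -1.5 0 0 0 0.5"

```text
t: 10.07
tcp_pos: [0.4657, -0.2558, 0.0013]
tool_rot: [0.559, 0.829, 0.0, -0.0]
force: [-0.9, -0.4, 0.2]
finger_gap: 0.746
gripper_force: 0.0
```

Emit:
move_arm:
  commands: "0 0 -8 0 0 0 0.5; 0 0 -30 0 0 0 0.5; 0 0 -70 0 0 0 0.5; 0 0 -120 0 0 0 0.5; 0 0 -170 0 0 0 0.5"

```text
t: 10.7
tcp_pos: [0.4655, -0.2556, 0.1733]
tool_rot: [0.559, 0.829, 0.0, 0.0]
force: [0.8, -0.0, -1.3]
finger_gap: 0.753
gripper_force: 0.0
```

```bash
python3 - <<'E'
from h import *
from station import telemetry,snapshot
s=telemetry.sense();print(s["t"],s["tcp_pos"],s["finger_gap"],s["q"].round(3))
for n in("side","scene","wrist"):
    d=snapshot(n);pickle.dump(d,open(f"pics/{n}5.pkl","wb"))
    L=np.array([[60,47,0],[60,-47,0],[-60,-47,0],[-60,47,0]])/1e3
    P=np.array([[85,65,0],[85,-65,0],[-85,-65,0],[-85,65,0]])/1e3
    print(n,proj(d,se2(.4657,-.2565,np.radians(-68),L+[0,0,.022])).round().tolist(),proj(d,se2(.4665,-.257,-1.1828,P+[0,0,.006])).round().tolist())
# side: rows profile of pad/lid along centre lines
d=cam("side","5")
hsv=cv2.cvtColor(d["image"],cv2.COLOR_RGB2HSV)
m=((hsv[...,0]<25)&(hsv[...,1]>60))[270:380,240:335];
for r in range(0,110,5):print(270+r,"".join("#" if hsv[270+r,c,1]>150 else ("+" if m[r,c-240] else ".") for c in range(240,335)))
E
```

```text
10.7 [ 0.46545309 -0.25561839  0.17334657] 0.7532299860963336 [-0.713  0.436  1.696  0.     1.01  -1.097]
side [[316.0, 336.0], [280.0, 354.0], [259.0, 313.0], [293.0, 296.0]] [[328.0, 344.0], [279.0, 370.0], [249.0, 311.0], [295.0, 289.0]]
scene [[272.0, 195.0], [284.0, 185.0], [309.0, 191.0], [297.0, 202.0]] [[264.0, 199.0], [282.0, 185.0], [316.0, 194.0], [300.0, 209.0]]
wrist [[363.0, 221.0], [277.0, 221.0], [271.0, 107.0], [368.0, 107.0]] [[377.0, 236.0], [265.0, 236.0], [254.0, 81.0], [385.0, 80.0]]
270 .......................................................+.......................................
275 ...............................................................................................
280 ...............................................................................................
285 ..........................+....................................................................
290 ....................................................++++.......................................
295 ..........................................+++++++++++++++++..........................
[... 910 characters left out ...]

345 ..........................+++++++++++++++++++++++++++++++++++++++++++++++++++++++++++..........
350 .............................+++++++++++++++++++++++++++++++++++++++++++++++...................
355 ...............................+++++++++++++++++++++++++++++++++++.............................
360 ..................................+++++++++++++++++++++++......................................
365 ....................................++++++++++++...............................................
370 ...............................................................................................
375 ...............................................................................................
```

The lid was released on the pad. Numerically I'll check lid placement (wrist) and carton pose, and compute the pushing poses.

```bash
cat >> h.py <<'E'
ST=(.5315,.0322,-1.0818)
def pose(tx,ty,tz,tilt,off=.033):
    """TCP pos, R for real fingertip at station (tx,ty), height tz, leaned back by tilt deg"""
    t=np.radians(tilt);c,s=np.cos(ST[2]),np.sin(ST[2]);row=np.array([c,s,0]);y=np.array([-s,c,0])
    z=np.sin(t)*row+np.array([0,0,-np.cos(t)]);M=np.c_[np.cross(y,z),y,z]
    return se2(*ST,[[tx,ty,tz]])[0]+off*z,M
def rel(s,P,M):
    M0=R.from_quat(s["tool_rot"]).as_matrix()
    return np.r_[M0.T@(P-s["tcp_pos"])*1e3,np.degrees(R.from_matrix(M0.T@M).as_rotvec())].round(1)
def station_of(P):
    c,s=np.cos(ST[2]),np.sin(ST[2]);d=np.asarray(P)[:2]-ST[:2];return np.r_[c*d[0]+s*d[1],-s*d[0]+c*d[1],P[2]]
BOX=np.array([[x,y,z] for x in(-.055,.055) for y in(-.042,.042) for z in(.06,.115)])
def boxmask(d):
    h=cv2.cvtColor(d["image"],cv2.COLOR_RGB2HSV);return ((h[...,0]>8)&(h[...,0]<22)&(h[...,1]>110)).astype(np.uint8)
E
python3 - <<'E'
from h import *
from station import telemetry
s=telemetry.sense()
W=cam("wrist","5")["image"];h=cv2.cvtColor(W,cv2.COLOR_RGB2HSV)
g=cv2.GaussianBlur(W,(3,3),0).astype(int)
dk=((g[...,0]<125)&(g[...,0]-g[...,2]>35)&(g[...,0]-g[...,1]>25))[100:240,290:355];ys,xs=np.nonzero(dk);print("handle px",len(xs),xs.mean()+290,np.percentile(xs,[5,95])+290,np.percentile(ys,[5,95])+100)
print("pred",proj(cam("wrist","5"),se2(.4657,-.2565,np.radians(-68),np.array([[30,0,.05],[-30e-3*1e3,0,.05]])*[1e-3,1,1])).round())
for r in(120,150,180):print(r,[tuple(int(v) for v in g[r,c]) for c in range(250,400,6)])
for n in("scene","side"):
    d=cam(n,"5");m=boxmask(d);k,lab,stt,cen=cv2.connectedComponentsWithStats(m)
    pr=proj(d,se2(*se2(*ST,[[-.155,.002,0]])[0][:2],np.radians(-64.75),BOX));ctr=pr.mean(0)
    i=min(range(1,k),key=lambda j:np.hypot(*(cen[j]-ctr))+(1e3 if stt[j][4]<100 else 0));print(n,stt[i],cen[i],"pred",pr.min(0),pr.max(0),ctr)
for a in [(-.26,0,.2,0),(-.27,0,.16,40),(-.245,0,.082,40)]:
    P,M=pose(*a);print(a,P.round(4),rel(s,P,M))
E
```

```text
handle px 507 310.6311637080868 [290.  332.7] [105.  157.7]
pred [[320. 204.]
 [319. 143.]]
120 [(88, 152, 110), (88, 152, 110), (201, 143, 90), (221, 162, 103), (196, 146, 90), (206, 156, 97), (123, 90, 55), (121, 89, 54), (127, 93, 57), (136, 99, 60), (151, 111, 68), (148, 109, 67), (160, 117, 73), (152, 112, 69), (146, 107, 66), (160, 118, 72), (152, 111, 68), (143, 103, 63), (145, 107, 65), (145, 106, 65), (141, 96, 60), (135, 93, 58), (168, 117, 74), (63, 112, 79), (63, 112, 80)]
150 [(89, 153, 111), (88, 152, 110), (188, 143, 92), (224, 164, 104), (196, 143, 89), (195, 146, 90), (209, 158, 98), (197, 149, 91), (200, 150, 93), (208, 157, 97), (204, 154, 96), (170, 106, 62), (170, 106, 62), (115, 80, 48), (202, 152, 94), (205, 154, 94), (204, 155, 95), (213, 162, 100), (214, 162, 101), (212, 161, 100), (236, 180, 115), (242, 192, 123), (202, 167, 109), (101, 173, 125), (101, 174, 125)]
180 [(101, 173, 124), (101, 174, 125), (108, 156, 111), (213, 154, 97), (211, 152, 95), (210, 159, 98), (201, 151, 94), (205, 156, 96), (216, 165, 103), (222, 170, 106), (217, 167, 103), (167, 104, 60), (163, 102, 58), (142, 100, 60), (218, 166, 103), (226, 174, 109), (227, 175, 109), (224, 173, 107), (213, 161, 101), (208, 158, 98), (232, 174, 111), (237, 182, 116), (117, 171, 122), (101, 174, 125), (101, 174, 126)]
scene [346 208  41  35 884] [365.239819   225.74208145] pred [345.26214633 208.02051751] [386.41566163 243.06162143] [365.93592898 225.16974117]
side [ 250  290   77   79 2004] [284.50149701 324.45159681] pred [249.36929766 154.83623356] [294.42723397 202.50706005] [272.03868881 178.47491665]
(-0.26, 0, 0.2, 0) [0.4094 0.2617 0.167 ] [ 5.029e+02  1.406e+02  4.900e+00  2.000e-01  4.000e-01 -6.000e+00]
(-0.27, 0, 0.16, 40) [0.4146 0.2518 0.1347] [492.  141.7  37.2  -1.9 -39.6  -5.8]
(-0.245, 0, 0.082, 40) [0.4264 0.2298 0.0567] [467.7 144.  115.4  -1.9 -39.6  -5.8]
```

Lid edges and handle sit where predicted, centred on the pad. The carton is unmoved at station x = -155. Next I'll travel around the shelf to behind the carton.

Emit:
move_arm:
  commands: "35 0 -5 0 0 0 0.5; 90 1 -15 0 0 0 0.5; 145 2 -20 0 0 0 0.5; 195 14 -20 0 0 0 0.04; 245 31 -20 0 0 0 0.04"

```text
t: 11.48
tcp_pos: [0.4009, -0.0154, 0.1906]
tool_rot: [0.56, 0.829, -0.0, -0.001]
force: [0.7, 0.5, -0.4]
finger_gap: 0.523
gripper_force: 0.0
```

Emit:
move_arm:
  commands: "45 18 0 0 0 0 0.04; 98 41 0 0 0 -1 0.04; 150 64 0 0 0 -3 0.04; 205 88 0 0 0 -5 0.04; 255 110 0 0 0 -6 0.04"

```text
t: 12.1
tcp_pos: [0.4079, 0.2623, 0.1903]
tool_rot: [0.514, 0.858, -0.001, -0.001]
force: [0.8, -0.3, -0.5]
finger_gap: 0.52
gripper_force: 0.0
```

```bash
python3 - <<'E'
from h import *
from station import telemetry
s=telemetry.sense();print(s["t"],station_of(s["tcp_pos"]),s["q"].round(3),s["finger_gap"])
for a in [(-.29,0,.17,0),(-.30,0,.17,20),(-.29,0,.16,40)]:
    P,M=pose(*a);print(a,rel(s,P,M))
E
```

```text
12.1 [-0.26120352 -0.00107171  0.19028531] [ 0.341  0.353  1.784 -0.     1.007 -0.149] 0.5198426242181194
(-0.29, 0, 0.17, 0) [28.8  1.2 53.3 -0.1 -0.   0.1]
(-0.3, 0, 0.17, 20) [ 27.5   1.2  51.3  -0.1 -20.    0.1]
(-0.29, 0, 0.16, 40) [  7.6   1.2  55.6  -0.1 -40.    0.1]
```

Emit:
move_arm:
  commands: "12 1 5 0 -8 0 0.04; 20 1 15 0 -17 0 0.04; 20 1 30 0 -26 0 0.04; 14 1 45 0 -34 0 0.04; 8 1 55 0 -40 0 0.04"

```text
t: 12.72
tcp_pos: [0.405, 0.268, 0.1346]
tool_rot: [0.482, 0.806, -0.178, 0.294]
force: [0.7, -1.2, -0.1]
finger_gap: 0.518
gripper_force: 0.0
```

```bash
python3 - <<'E'
from h import *
from station import telemetry,snapshot
s=telemetry.sense();M=R.from_quat(s["tool_rot"]).as_matrix();print(s["t"],station_of(s["tcp_pos"]),s["q"].round(3),np.degrees(np.arcsin(M[0,2]*np.cos(ST[2])+M[1,2]*np.sin(ST[2]))))
for n in("side","scene","wrist"):
    d=snapshot(n);pickle.dump(d,open(f"pics/{n}6.pkl","wb"))
    for o in(0,-.033):print(n,o,proj(d,[s["tcp_pos"]+M[:,2]*o+M[:,1]*e for e in(-.022,.022)]).round(1).tolist())
for a in [(-.26,0,.082,40),(-.24,0,.082,40)]:
    P,M=pose(*a);print(a,rel(s,P,M))
# dark pixels of the gripper in scene and side: lowest dark blob extents near tip
for n,b in(("scene",(360,150,440,260)),("side",(215,100,290,190))):
    im=cam(n,"6")["image"].astype(int);x0,y0,x1,y1=b;g=im[y0:y1,x0:x1].max(2)
    for r in range(0,y1-y0,3):print(n,y0+r,"".join("#" if v<70 else("-" if (max(p)-min(p)<25) else ".") for v,p in zip(g[r],im[y0+r,x0:x1])))
E
```

```text
12.725 [-0.26758693 -0.00092656  0.13463871] [ 0.777  0.635  1.743 -0.752  1.133  0.745] 40.23909000957883
side 0 [[243.5, 147.9], [256.5, 142.0]]
side -0.033 [[238.9, 137.4], [252.0, 131.7]]
scene 0 [[402.9, 215.9], [399.7, 223.4]]
scene -0.033 [[410.4, 210.6], [407.4, 218.0]]
wrist 0 [[286.7, 240.3], [361.7, 240.8]]
wrist -0.033 [[279.4, 270.1], [368.9, 270.6]]
(-0.26, 0, 0.082, 40) [28.3  1.1 78.1 -0.1  0.2  0.2]
(-0.24, 0, 0.082, 40) [13.1  1.1 91.  -0.1  0.2  0.2]
scene 150 ..........................................###############################-------
scene 153 .........................................################################.......
scene 156 ........................................##################################......
scene 159 .......................................###################################......
scene 162 ......................................####################################......
scene 165 .....................................######################################.....
scene 168 ....................................##################################
[... 4590 characters left out ...]
....................
side 166 ..............................................--##--.......................
side 169 ..........................................-...........#....................
side 172 ..........................................-#..#......##....................
side 175 .............................................#####--........-....#.-.......
side 178 .........................................................-.................
side 181 ........................---......-----...................#........##-......
side 184 ........................----------------....................#-.............
side 187 .........................--------------..-.................................
```

The tips are verified in both views: a 33 mm offset projects exactly onto them. I'll lower to behind the carton's rear face.

Emit:
move_arm:
  commands: "4 1 15 0 0 0 0.04; 8 1 40 0 0 0 0.04; 13 1 65 0 0 0 0.04; 16 1 80 0 0 0 0.04; 17 1 88 0 0 0 0.04"

```text
t: 13.5
tcp_pos: [0.428, 0.2291, 0.0578]
tool_rot: [0.485, 0.805, -0.176, 0.293]
force: [0.6, 0.0, 0.1]
finger_gap: 0.519
gripper_force: 0.0
```

```bash
cat > st.py <<'E'
from h import *
from station import telemetry,snapshot
import sys
from scipy.optimize import minimize
tag=sys.argv[1];off=.033
s=telemetry.sense();M=R.from_quat(s["tool_rot"]).as_matrix();tip=station_of(s["tcp_pos"]-off*M[:,2]);print("t",s["t"],"tip",(tip*1e3).round(1),"q",s["q"].round(2),"F",s["force"].round(1))
yw=np.degrees(np.arctan2(M[1,1],M[0,1]))-90-np.degrees(ST[2]);print("yaw err",yw.round(2))
for n in("scene","side"):
    d=snapshot(n);pickle.dump(d,open(f"pics/{n}{tag}.pkl","wb"))
    m=boxmask(d);best=None
    # 1-D scan along row: match box bbox edges via mask overlap
    res=[]
    for x in np.arange(-.17,.17,.002):
        pr=proj(d,se2(*se2(*ST,[[x,0,0]])[0][:2],ST[2],BOX));h=cv2.convexHull(pr.astype(np.float32)).astype(np.int32)
        q=np.zeros(m.shape,np.uint8);cv2.fillConvexPoly(q,h,1);res.append(((m&q).sum()/q.sum()-0*x,x))
    r=np.array(res);k=r[:,0].argmax();print(n,"carton x~",np.average(r[r[:,0]>r[k,0]-.03,1])*1e3,r[k,0].round(2))
for a in eval(sys.argv[2]):
    P,Q=pose(*a);print(a,rel(s,P,Q))
E
python3 st.py 7 "[(-.225,0,.082,40),(-.16,0,.082,40)]"
```

```text
t 13.5 tip [-243.7    1.2   83.1] q [ 0.69  0.76  1.82 -0.88  0.96  0.87] F [0.6 0.  0.1]
yaw err -0.11
scene carton x~ -156.0 0.8
side carton x~ -153.0 0.71
(-0.225, 0, 0.082, 40) [-13.6  -1.1  12.8  -0.1  -0.   -0.1]
(-0.16, 0, 0.082, 40) [-63.4  -1.   54.6  -0.1  -0.   -0.1]
```

Emit:
move_arm:
  commands: "-6.1 0 5.1 0 0 0 0.04; -11.5 0 9.6 0 0 0 0.04; -15.3 0 12.9 0 0 0 0.04; -18.4 -0.5 15.4 0 0 0 0.04; -21.4 -1 18 0 0 0 0.04"

```text
t: 14.22
tcp_pos: [0.4399, 0.2047, 0.0581]
tool_rot: [0.484, 0.805, -0.176, 0.293]
force: [-0.7, 0.1, -0.1]
finger_gap: 0.519
gripper_force: 0.3
```

Emit:
move_arm:
  commands: "-3.8 0 3.2 0 0 0 0.04; -8.4 0 7.1 0 0 0 0.04; -13.8 0 11.6 0 0 0 0.04; -19.9 0 16.7 0 0 0 0.04; -26.8 0 22.5 0 0 0 0.04"

```text
t: 14.85
tcp_pos: [0.4566, 0.1736, 0.058]
tool_rot: [0.484, 0.806, -0.176, 0.293]
force: [-0.4, 1.4, 0.9]
finger_gap: 0.521
gripper_force: 0.6
```

```bash
python3 st.py 8 "[(-.1,0,.082,40),(.0,0,.082,40)]"
```

```text
t 14.85 tip [-181.2    0.3   83.3] q [ 0.57  0.74  1.87 -0.98  0.88  0.87] F [-0.4  1.4  0.9]
yaw err -0.01
scene carton x~ -119.99999999999997 0.79
side carton x~ -115.99999999999996 0.7
(-0.1, 0, 0.082, 40) [-61.4  -0.3  53.2   0.   -0.   -0. ]
(0.0, 0, 0.082, 40) [-138.    -0.3  117.5    0.    -0.    -0. ]
```

Carton follows (rear face at -174, tip contact at -173). Joint 4 is heading toward its limit, so I'll fit the kinematics quickly and predict it.

```bash
cat > kin.py <<'E'
from h import *
D=[([-.1785,.52847,1.43392,0,1.18142,-.17849],(.6242,.00016,.19793)),([.12568,.30274,1.73243,.0002,1.10773,-.31315],(.45633,.1696,.22892)),
([-.297,.192,1.955,0,.995,-.733],(.39419,-.00453,.21317)),([-.713,.436,1.696,0,1.01,-1.097],(.46545,-.25562,.17335)),
([.341,.353,1.784,0,1.007,-.149],(.4079,.2623,.1903)),([.777,.635,1.743,-.752,1.133,.745],(.405,.268,.1346)),
([.69,.76,1.82,-.88,.96,.87],(.428,.2291,.0578)),([.57,.74,1.87,-.98,.88,.87],(.4566,.1736,.058))]
E=lambda a,t:R.from_euler(a,t).as_matrix()
def fk(q,p):
    h,r0,d,L1,e,L2,L3=p;A=E("z",q[0]);P=A@[r0,d,h];A=A@E("y",q[1]);P=P+A@[0,0,L1];A=A@E("y",q[2]);P=P+A@[e,0,L2]
    A=A@E("z",q[3])@E("y",q[4]);P=P+A@[0,0,L3];return P,A@E("z",q[5])
f=lambda p:np.concatenate([fk(q,p)[0]-t for q,t in D])
r=least_squares(f,[.2,0,.1,.4,0,.4,.25]);p=r.x;print("params",p.round(3),"res mm",(np.abs(r.fun).max()*1e3).round(1))
C=fk(D[0][0],p)[1].T@R.from_quat([.7071106,.7071021,-.0006,-.0009]).as_matrix()
print("tilt check",np.degrees(R.from_matrix((fk(D[7][0],p)[1]@C).T@R.from_quat([.484,.806,-.176,.293]).as_matrix()).magnitude()))
for tilt in(40,37,35):
  q=np.array(D[7][0])
  for x in(-.15,-.1,-.05,0,.05,.09):
    P,M=pose(x,0,.082,tilt)
    g=lambda q:np.r_[(fk(q,p)[0]-P)*5,((fk(q,p)[1]@C)-M).ravel()]
    s=least_squares(g,q);q=s.x
    if x>-.1:print(tilt,x,q.round(2),s.cost.round(5))
E
python3 kin.py
```

```text
params [ 0.273 -0.001  0.111  0.589  0.113  0.393  0.329] res mm 2.8
tilt check 0.5875096619993141
40 -0.05 [ 0.3   0.74  1.93 -1.21  0.74  0.85] 0.0
40 0 [ 0.19  0.74  1.93 -1.28  0.7   0.82] 0.0
40 0.05 [ 0.1   0.74  1.92 -1.34  0.66  0.78] 0.0
40 0.09 [ 0.02  0.74  1.9  -1.37  0.62  0.74] 0.0
37 -0.05 [ 0.27  0.72  1.93 -1.15  0.7   0.77] 0.0
37 0 [ 0.17  0.72  1.93 -1.21  0.66  0.73] 0.0
37 0.05 [ 0.07  0.72  1.91 -1.26  0.62  0.68] 0.0
37 0.09 [-0.    0.72  1.89 -1.28  0.59  0.63] 0.0
35 -0.05 [ 0.25  0.7   1.93 -1.1   0.68  0.71] 0.0
35 0 [ 0.15  0.7   1.92 -1.16  0.63  0.67] 0.0
35 0.05 [ 0.06  0.71  1.9  -1.19  0.59  0.61] 0.0
35 0.09 [-0.02  0.71  1.88 -1.21  0.57  0.55] 0.0
```

Joint 4 would reach -1.37 at 40°, so I'll ease the lean to 37° along the way.

Emit:
move_arm:
  commands: "-5.4 0 4.5 0 0.5 0 0.04; -12 0 10 0 1 0 0.04; -19 0 16 0 1.8 0 0.04; -26 0 21.8 0 2.4 0 0.04; -33 0 27.7 0 3 0 0.04"

```text
t: 15.58
tcp_pos: [0.4769, 0.1353, 0.0581]
tool_rot: [0.489, 0.813, -0.163, 0.272]
force: [-0.1, 0.6, -1.0]
finger_gap: 0.521
gripper_force: 0.6
```

Emit:
move_arm:
  commands: "-7.2 0 5.4 0 0 0 0.04; -14.4 0 10.8 0 0 0 0.04; -21.6 0 16.3 0 0 0 0.04; -28.8 0 21.7 0 0 0 0.04; -36 0 27.1 0 0 0 0.04"

```text
t: 16.2
tcp_pos: [0.498, 0.0958, 0.0581]
tool_rot: [0.488, 0.813, -0.163, 0.272]
force: [0.2, 1.5, 0.7]
finger_gap: 0.517
gripper_force: 0.6
```

```bash
python3 st.py 9 "[(0,0,.082,37),(.08,0,.082,37)]"
```

```text
t 16.2 tip [-91.7   0.3  84.4] q [ 0.36  0.71  1.92 -1.08  0.74  0.78] F [0.2 1.5 0.7]
yaw err -0.0
scene carton x~ -29.999999999999886 0.79
side carton x~ -40.285714285714185 0.42
(0, 0, 0.082, 37) [-71.8  -0.3  57.1   0.    0.   -0. ]
(0.08, 0, 0.082, 37) [-135.7   -0.3  105.3    0.     0.    -0. ]
```

Emit:
move_arm:
  commands: "-5 0 3.8 0 0 0 0.04; -11.2 0 8.4 0 0 0 0.04; -17.6 0 13.2 0 0 0 0.04; -24 0 18 0 0 0 0.04; -30.4 0 22.9 0 0 0 0.04"

```text
t: 16.92
tcp_pos: [0.5158, 0.0621, 0.058]
tool_rot: [0.488, 0.813, -0.163, 0.272]
force: [-1.5, 1.9, 0.9]
finger_gap: 0.521
gripper_force: 0.6
```

Emit:
move_arm:
  commands: "-6.4 0 4.8 0 0 0 0.04; -12.8 0 9.6 0 0 0 0.04; -19.2 0 14.4 0 0 0 0.04; -25.6 0 19.2 0 0 0 0.04; -32 0 24.1 0 0 0 0.04"

```text
t: 17.55
tcp_pos: [0.5346, 0.0268, 0.0581]
tool_rot: [0.488, 0.813, -0.163, 0.272]
force: [-0.5, 0.7, -0.5]
finger_gap: 0.521
gripper_force: 0.6
```

```bash
python3 st.py 10 "[(0.05,0,.082,37),(.08,0,.082,37)]"
```

```text
t 17.55 tip [-13.7   0.2  84.4] q [ 0.2   0.71  1.93 -1.19  0.67  0.74] F [-0.5  0.7 -0.5]
yaw err -0.01
scene carton x~ 50.00000000000018 0.67
side carton x~ 61.11111111111131 0.15
(0.05, 0, 0.082, 37) [-49.4  -0.2  40.2  -0.   -0.   -0. ]
(0.08, 0, 0.082, 37) [-73.4  -0.2  58.3  -0.   -0.   -0. ]
```

Emit:
move_arm:
  commands: "-4.8 0 3.6 0 0 0 0.04; -10.4 0 7.8 0 0 0 0.04; -16 0 12 0 0 0 0.04; -21.6 0 16.3 0 0 0 0.04; -27.2 0 20.5 0 0 0 0.04"

```text
t: 18.27
tcp_pos: [0.5506, -0.0033, 0.0581]
tool_rot: [0.488, 0.813, -0.163, 0.272]
force: [-0.5, 1.8, -0.2]
finger_gap: 0.519
gripper_force: 0.6
```

Emit:
move_arm:
  commands: "-5.6 0 4.2 0 0 0 0.04; -11.2 0 8.4 0 0 0 0.04; -16.8 0 12.6 0 0 0 0.04; -22.4 0 16.8 0 0 0 0.04; -27.2 0 20.5 0 0 0 0.04"

```text
t: 18.9
tcp_pos: [0.5666, -0.0333, 0.0581]
tool_rot: [0.488, 0.813, -0.163, 0.272]
force: [0.0, 0.9, 0.4]
finger_gap: 0.523
gripper_force: 0.6
```

```bash
python3 st.py 11 "[(0.08,0,.082,37)]"
```

```text
t 18.9 tip [54.4  0.2 84.4] q [ 0.06  0.72  1.91 -1.25  0.62  0.67] F [0.  0.9 0.4]
yaw err -0.01
scene carton x~ 116.00000000000027 0.5
side carton x~ 136.24000000000024 0.4
(0.08, 0, 0.082, 37) [-19.   -0.2  17.3  -0.    0.   -0. ]
```

Emit:
move_arm:
  commands: "-3.2 0 2.4 0 0 0 0.04; -6.4 0 4.8 0 0 0 0.04; -9.6 0 7.2 0 0 0 0.04; -12.8 0 9.6 0 0 0 0.04; -15.2 0 11.4 0 0 0 0.04"

```text
t: 19.62
tcp_pos: [0.5753, -0.0499, 0.0581]
tool_rot: [0.488, 0.813, -0.163, 0.272]
force: [-1.0, 0.6, -0.5]
finger_gap: 0.52
gripper_force: 0.5
```

Emit:
move_arm:
  commands: "-1.6 0 1.2 0 0 0 0.04; -3.2 0 2.4 0 0 0 0.04; -4.8 0 3.6 0 0 0 0.04; -6 0 4.5 0 0 0 0.04; -7.2 0 5.4 0 0 0 0.04"

```text
t: 20.25
tcp_pos: [0.5795, -0.0577, 0.0581]
tool_rot: [0.488, 0.813, -0.163, 0.272]
force: [-0.5, 0.2, 0.1]
finger_gap: 0.519
gripper_force: 0.4
```

Emit:
move_arm:
  commands: "-1 0 0.8 0 0 0 0.04; -2 0 1.5 0 0 0 0.04; -3 0 2.3 0 0 0 0.04; -4 0 3 0 0 0 0.04; -5 0 3.8 0 0 0 0.04"

```text
t: 20.88
tcp_pos: [0.5804, -0.0626, 0.0578]
tool_rot: [0.489, 0.813, -0.164, 0.271]
force: [-6.0, 6.5, 5.5]
finger_gap: 0.522
gripper_force: 4.5
```

Emit:
move_arm:
  commands: "-0.5 0 0.4 0 0 0 0.04; -1 0 0.8 0 0 0 0.04; -1.4 0 1 0 0 0 0.04; -1.4 0 1 0 0 0 0.04; -1.4 0 1 0 0 0 0.04"

```text
t: 21.5
tcp_pos: [0.58, -0.0639, 0.0576]
tool_rot: [0.489, 0.813, -0.164, 0.27]
force: [-7.3, 7.7, 5.6]
finger_gap: 0.523
gripper_force: 5.0
```

```bash
python3 - <<'E'
from h import *
from station import telemetry,snapshot
s=telemetry.sense();M=R.from_quat(s["tool_rot"]).as_matrix();tip=station_of(s["tcp_pos"]-.033*M[:,2]);print(s["t"],(tip*1e3).round(1),s["force"].round(1),"tool frame",(M.T@s["force"]).round(1),s["ft_torque"].round(2),s["q"].round(2))
for n in("side","scene","wrist"):
    d=snapshot(n);pickle.dump(d,open(f"pics/{n}12.pkl","wb"))
a=cv2.resize(cam("wrist","12")["image"],(480,300));b=cv2.resize(cam("wrist","12")["image"][60:260,200:440],(318,265))
s=cv2.resize(cam("side","12")["image"][180:300,280:390],(275,300),interpolation=cv2.INTER_CUBIC);c=cv2.resize(cam("scene","12")["image"][160:250,250:350],(333,300),interpolation=cv2.INTER_CUBIC)
im=np.zeros((600,800,3),np.uint8);im[:300,:480]=a;im[:265,482:800]=b;im[300:,:275]=s;im[300:,280:613]=c
cv2.imwrite("pics/fin.png",im[:,:,::-1])
E
```

```text
21.5 [87.8 -2.2 84. ] [-7.3  7.7  5.6] tool frame [  4.9  -2.9 -10.6] [ 0.62  0.94 -0.59] [-0.    0.72  1.89 -1.27  0.59  0.63]
```

View pics/fin.png

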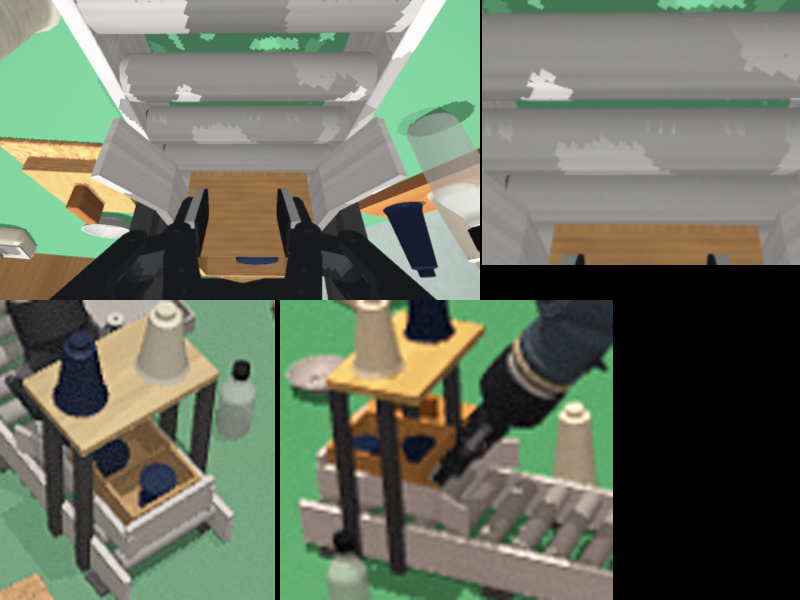

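The picture shows the carton in the bay with its front wall against the end stop (side crop around (165,510)) and both spools upright. In the wrist view the rear edge is parallel to the rollers at row 173. I'll check squareness numerically.

```bash
python3 - <<'E'
from h import *
d=cam("wrist","12");im=cv2.GaussianBlur(d["image"],(3,3),0).astype(float);T=np.array(d["pose"])
def back(u,v,z):
    r=T[:3,:3]@[(u-d["cx"])/d["fx"],(v-d["cy"])/d["fy"],1];P=T[:3,3]+(z-T[2,3])/r[2]*r;return station_of(P)*1e3
def line(f,cols,r0,r1,z):
    pts=[]
    for u in cols:
        g=f[r0:r1,u];k=np.abs(np.diff(g));i=k.argmax();pts.append(back(u,r0+i+.5,z))
    pts=np.array(pts);y,x=pts[:,1],pts[:,0];p=np.polyfit(y,x,1);e=x-np.polyval(p,y);o=np.abs(e)<2*np.median(np.abs(e))+.5;p=np.polyfit(y[o],x[o],1)
    print("yaw deg",np.degrees(-np.arctan(p[0])).round(2),"x at y=0",p[1].round(1),"y range",y.min().round(),y.max().round(),"std",e[o].std().round(2))
rb=im[...,0]-im[...,2]
line(rb,range(264,400,4),215,245,.06)   # carton rear bottom edge
gb=im[...,1]-im[...,0]
line(gb,range(240,440,5),128,146,.05)   # roller/green gap line for the station yaw
line(gb,range(240,440,5),40,60,.05)
m=rb>25;
for r in(235,245,255):
    c=np.nonzero(m[r,230:420])[0]+230;print(r,c.min(),c.max(),back(c.min(),r,.07)[:2],back(c.max(),r,.07)[:2])
E
```

```text
yaw deg -0.53 x at y=0 92.7 y range -34.0 38.0 std 0.32
yaw deg -1.17 x at y=0 33.1 y range -36.0 43.0 std 1.52
yaw deg 0.37 x at y=0 -7.6 y range -27.0 33.0 std 0.1
235 253 408 [ 81.28310996 -36.78767351] [80.94273273 40.7799878 ]
245 252 410 [ 92.576343   -39.34097463] [92.16722498 44.20705398]
255 250 412 [105.23311021 -42.76470541] [104.7366906   48.04476792]
```

Emit:
move_arm:
  commands: "-0.8 0 0.6 0 0 0 0.04; -1.6 0 1.2 0 0 0 0.04; -2.4 0 1.8 0 0 0 0.04; -2.4 0 1.8 0 0 0 0.04; -2.4 0 1.8 0 0 0 0.04"

```text
t: 22.28
tcp_pos: [0.5798, -0.0644, 0.0574]
tool_rot: [0.488, 0.814, -0.163, 0.269]
force: [-12.8, 16.8, 11.8]
finger_gap: 0.518
gripper_force: 10.4
```

```bash
cat > sq.py <<'E'
from h import *
from station import telemetry,snapshot
s=telemetry.sense();M=R.from_quat(s["tool_rot"]).as_matrix();print(s["t"],"tip",(station_of(s["tcp_pos"]-.033*M[:,2])*1e3).round(1),"F tool",(M.T@s["force"]).round(1),"tool yaw err",(np.degrees(np.arctan2(M[1,1],M[0,1]))-90-np.degrees(ST[2])).round(2))
d=snapshot("wrist");T=np.array(d["pose"]);im=cv2.GaussianBlur(d["image"],(3,3),0).astype(float)
def line(name,f,cols,z):
    pts=[]
    for u in cols:
        # station x scan: 80..100 mm at constant column
        r0,r1=[int(v) for v in sorted(proj(d,se2(*ST,[[.083,0,z],[.100,0,z]]))[:,1])]
        i=np.abs(np.diff(f[r0:r1,u])).argmax();v=r0+i+.5
        r=T[:3,:3]@[(u-d["cx"])/d["fx"],(v-d["cy"])/d["fy"],1];pts.append(station_of(T[:3,3]+(z-T[2,3])/r[2]*r)*1e3)
    pts=np.array(pts);y,x=pts[:,1],pts[:,0];p=np.polyfit(y,x,1);e=x-np.polyval(p,y);o=np.abs(e)<2*np.median(np.abs(e))+.5;p=np.polyfit(y[o],x[o],1)
    print(name,"yaw",np.degrees(-np.arctan(p[0])).round(2),"x0",p[1].round(1),"std",e[o].std().round(2))
c=proj(d,se2(*ST,[[.093,-.03,.06],[.093,.033,.06]]))[:,0];lo,hi=int(min(c)),int(max(c))
line("rear edge",im[...,0]-im[...,2],range(lo,hi,3),.06)
E
python3 sq.py
```

```text
22.275 tip [88.2 -2.6 83.9] F tool [  9.7  -3.5 -21.9] tool yaw err -0.01
rear edge yaw -0.26 x0 92.6 std 0.29
```

Firmly seated: 20 N and no further motion, edge square within 0.3°. I'll back off gently.

Emit:
move_arm:
  commands: "1.2 -1 -0.9 0 0 0 0.04; 2.4 -2 -1.8 0 0 0 0.04; 4 -2 -3 0 0 0 0.04; 8 -2 -6 0 0 0 0.04; 16 -2 -12 0 0 0 0.04"

```text
t: 22.95
tcp_pos: [0.5739, -0.0507, 0.0583]
tool_rot: [0.489, 0.813, -0.163, 0.272]
force: [0.2, -0.0, 0.2]
finger_gap: 0.522
gripper_force: 0.0
```

```bash
python3 sq.py
```

```text
22.95 tip [73.3 -1.5 84.6] F tool [-0.2  0.2 -0.1] tool yaw err -0.06
rear edge yaw 1.63 x0 93.1 std 0.33
```

```bash
python3 - <<'E'
from h import *
from station import snapshot
d=snapshot("wrist");pickle.dump(d,open("pics/wrist13.pkl","wb"));T=np.array(d["pose"])
def run(d):
    T=np.array(d["pose"]);im=cv2.GaussianBlur(d["image"],(3,3),0).astype(float);f=im[...,0]-im[...,2];out=[]
    q=proj(d,se2(*ST,[[.093,y,.06] for y in np.arange(-.036,.040,.004)]))
    for u,v0 in q:
        u=int(round(u));r0=int(v0)-8;g=f[r0:r0+16,u];i=np.nonzero((g[:-1]<22)&(g[1:]>=22))[0]
        if len(i)==0: continue
        i=i[0];v=r0+i+(22-g[i])/(g[i+1]-g[i]);r=T[:3,:3]@[(u-d["cx"])/d["fx"],(v-d["cy"])/d["fy"],1];out.append((station_of(T[:3,3]+(.06-T[2,3])/r[2]*r)*1e3)[:2].round(1).tolist())
    return out
for t in("12","13"):
    o=np.array(run(cam("wrist",t)));p=np.polyfit(o[:,1],o[:,0],1);print(t,np.degrees(-np.arctan(p[0])).round(2),p.round(3),o.tolist())
for n in("side","scene"):
    d1=snapshot(n);pickle.dump(d1,open(f"pics/{n}13.pkl","wb"));b=(300,220,355,275) if n=="side" else (260,185,310,230)
    A=cam(n,"12")["image"][b[1]:b[3],b[0]:b[2]].astype(np.float32).mean(2);B=d1["image"][b[1]:b[3],b[0]:b[2]].astype(np.float32).mean(2)
    print(n,"mean diff",np.abs(A-B).mean(),"shift",cv2.phaseCorrelate(A,B,cv2.createHanningWindow(A.shape[::-1],cv2.CV_32F)))
E
```

```text
12 -0.63 [1.1000e-02 9.1984e+01] [[91.5, -35.5], [91.5, -31.7], [91.8, -27.9], [91.8, -24.1], [91.7, -19.7], [91.7, -15.9], [91.7, -12.1], [92.1, -7.8], [92.1, -3.9], [92.0, -0.1], [92.0, 4.2], [92.2, 8.1], [92.2, 11.9], [92.2, 15.7], [92.2, 20.1], [92.1, 23.9], [92.3, 27.7], [92.3, 32.1], [92.3, 35.9]]
13 -0.17 [3.0000e-03 9.2342e+01] [[92.3, -35.9], [92.3, -31.8], [92.3, -27.7], [92.3, -24.1], [92.3, -20.0], [92.3, -15.9], [92.3, -11.8], [92.2, -7.7], [92.2, -4.2], [92.2, -0.1], [92.2, 4.0], [92.4, 8.2], [92.5, 11.7], [92.5, 15.8], [92.5, 19.9], [92.4, 24.0], [92.4, 28.1], [92.4, 31.6], [92.5, 35.8]]
side mean diff 3.5053444 shift ((0.03190727878881816, 0.1275617406152456), 1.0414131723509894)
scene mean diff 7.3697777 shift ((-0.002746924751040325, 0.3171302983109747), 0.8328664449055989)
```

The carton stayed home: rear edge yaw -0.17°, x = 92.3, no rebound. I'll withdraw along the row and settle.

Emit:
move_arm:
  commands: "8 0 -6 0 0 0 0.04; 24 0 -18 0 0 0 0.04; 44 0 -35 0 0 0 0.04; 60 0 -55 0 0 0 0.04; 70 0 -70 0 0 0 0.04"

```text
t: 23.78
tcp_pos: [0.5267, 0.0371, 0.072]
tool_rot: [0.488, 0.813, -0.163, 0.272]
force: [-0.2, 0.2, -0.3]
finger_gap: 0.52
gripper_force: 0.0
```

Emit:
move_arm:
  commands: "0 0 0 0 0 0 0.04; 0 0 0 0 0 0 0.04; 0 0 0 0 0 0 0.04; 0 0 0 0 0 0 0.04; 0 0 0 0 0 0 0.04"

```text
t: 24.4
tcp_pos: [0.5275, 0.0355, 0.0718]
tool_rot: [0.489, 0.813, -0.164, 0.272]
force: [-0.4, -0.2, 0.6]
finger_gap: 0.522
gripper_force: 0.0
```

```bash
python3 - <<'E'
from h import *
from station import telemetry,snapshot,ticket
s=telemetry.sense();print(s["t"],station_of(s["tcp_pos"]),s["force"].round(1))
d1=snapshot("side");A0=cam("side","13")["image"]
for b in[(300,220,355,275),(245,285,330,372)]:
    A=A0[b[1]:b[3],b[0]:b[2]].astype(np.float32).mean(2);B=d1["image"][b[1]:b[3],b[0]:b[2]].astype(np.float32).mean(2);print("shift",np.round(cv2.phaseCorrelate(A,B)[0],2),np.abs(A-B).mean())
print(ticket.sign_off())
E
```

```text
24.4 [-0.00481858 -0.00198798  0.07175967] [-0.4 -0.2  0.6]
shift [0.05 0.01] 3.368154
shift [ 0.01 -0.  ] 2.5962136
the job is handed in; nothing more can be done
None
```

The job is handed in at 24.4 s: the lid lies handle up in the middle of the cork pad, and the carton is home against the end stop, square to about 0.2°, with both spools standing.

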